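# Close a vented sample pot: cap home, back a quarter turn, hold

### The job

The cap of the larger sample pot is only started on its thread. Screw it down clockwise until it bottoms out on the pot, then back it off a quarter turn so that the pot can vent when it is pumped down, and finish still gripping the cap, keeping it still at that setting so that I can lock it. The smaller pot is already set: leave its cap and the loose things on the bench alone.

Things in the scene. Friction and masses are not known exactly. Their poses are not given: they have to be found in the camera images.
- pot: the larger sample pot, plain aluminium, screwed to the bench: a round flange 90 mm in diameter and 8 mm thick, on it an upright round body 38 mm in diameter whose flat shoulder is 50 mm above the bench. Origin: centre of the flange's underside, on the bench; z up, along the pot's axis
- cap: the larger pot's cap: aluminium knurled disc, 46 mm across, 24 mm high, dark index line on its top from the centre to its own -x side. Origin: centre of its underside; z up. On a right-hand thread, 6 mm lead: clockwise from above goes down; it cannot come off. Bottomed out, its underside is on the pot's shoulder, its top 74 mm above the bench. Turns stiffly (0.12 N m) and stays where left
- cap_turn (a joint): turn of the larger pot's cap in rad: 0 is bottomed out (a solid stop), it grows as the cap is unscrewed (counter-clockwise from above), 1 rad lifts the cap 0.95 mm. It starts between 2.4 and 4.6, so bringing it home may take several grasps; upper stop at 6.2
- small_pot: the smaller sample pot, same look, screwed to the bench: flange 68 mm in diameter, body 22 mm, knurled cap 30 mm in diameter, top about 53 mm above the bench. Already set, to be left alone. Origin: centre of the flange's underside, on the bench. The pots stand side by side at least 200 mm apart, either one on the left
- small_turn (a joint): turn of the smaller pot's cap in rad, 0 bottomed out, already backed off to 1.57; leave it there
- terminal_box: loose bystander: aluminium connector box 60 x 100 x 28 mm with two brass connectors. Origin: centre of its underside
- parts_tub: loose bystander: open black plastic tub 70 x 100 x 30 mm. Origin: centre of its underside
- screwdriver: loose bystander: a screwdriver lying on the bench. Origin: underside, near its middle
Things that resemble listed ones, but are neither listed nor needed, are in the scene too. Leave any red or turquoise look-alike of the pot alone.

How it is judged:
On the way:
1. the larger pot's cap is bottomed out with the fingers on it (value of joint cap_turn below 0.06 rad and contact force between the fingers and cap above 1 N), for 0.1 s.
At the end, for the whole second after the job is handed in: After having been bottomed out in the fingers, the larger pot's cap stands a quarter turn (1.57 rad, give or take 0.3) above its stop, still, gripped between the fingers (grasp point within 20 mm of the cap's axis, contact over 3 N); the smaller pot's cap is within 0.2 rad of where it was (value of joint cap_turn between 1.27 and 1.87 rad and velocity of joint cap_turn between -0.1 and 0.1 rad/s and contact force between the fingers and cap above 3 N and horizontal distance between the grasp point and cap below 0.02 m and value of joint small_turn between 1.37 and 1.77 rad); the arm keeps its last pose, push and grip.
It fails at once if the smaller pot's cap is turned (value of joint small_turn below 1.37 rad or value of joint small_turn above 1.77 rad).
It fails at once if a loose bystander is shifted by more than 30 mm (distance of any of terminal_box, parts_tub, screwdriver from where it was at the start of the episode above 0.03 m).
It also fails if it takes over 54 s, if anything falls off the work surface, if the arm or the gripper's body presses on something with over 40 N, if the wrist force passes 120 N, or if a joint passes its speed limit or range.

### The arm

A 6-joint arm with a two-finger parallel gripper is mounted at the origin on the work surface. World frame = base frame: x ahead of the robot, y to its left, z up, the work surface at z = 0. Lengths are in m, angles in rad, forces in N, time in s.
With the tool pointing down it reaches from about 0.325 to 0.875 m from the base axis. Payload 4.4 kg.
Tool frame: the origin (TCP) lies on the centre line of the jaws, within the pads' length; the fingertips stand 17 mm ahead of it and the grasp point (between the pads) lies 2 mm behind it; z points along the fingers, x is the direction in which the jaws open and shut, and the axes are right-handed (so a half turn about z gives the same grasp; the last joint's range is limited). The gripper opens to 85 mm and grips with 20 to 120 N. Pads are 22 mm wide; open, the fingers measure 114 mm over their backs; the gripper's body (76 mm by 85 mm) begins 54 mm behind the grasp point. The pads swing forward as they close: fully open they stand 13 mm farther back than shut.
Start: joints at [1.194, 0.207, 1.542, -0, 1.393, -0.15], TCP at [0.129, 0.56, 0.248] pointing down, gripper open.
Joint ranges: [-2.73, 2.73], [-0.86, 2.22], [0.23, 2.46], [-1.11, 4.25], [0.08, 2.63], [-2.82, 2.82]. Speed limits (rad/s): [2.79, 2.79, 3.14, 3.14, 3.14, 3.14].

### API

Orientations are given as a 3x3 rotation matrix whose columns are the frame's x, y, z axes.
In Python, from workcell import arm gives the robot as it stands. The module is installed in compiled form; this text tells all that it offers.
- The arm moves only by the tool arm_command, never from a script. Its arguments are lists of equal length, an entry for each row: "travel": the shift along the world's x, y, z in cm, a list of three; "turn": the turn, a rotation vector about the world's x, y, z in degrees, a list of three; "claw": the gripper's target within -1 to 1 (fully open at 1, half-way at 0, shut at -1). In form: {"travel": [[x, y, z], ...], "turn": [[ax, ay, az], ...], "claw": [claw, ...]}. A call has 1 to 8 rows; each row is the pose to reach, as a shift and turn from the pose measured when the call began; what a row does not reach only later rows make up. A row lasts 1/12 s, in which the tool goes at most 41.7 mm and 7.16 degrees, less where a joint would pass 70% of its speed; a pose out of reach is approached as far as the arm can. A call with a gripper value outside its range is refused whole. The fingers move at their own pace and stop on an object; "grip_force" is the grip in N (left out, the last holds). Time passes only in rows, so rows that repeat a pose let the fingers close. It gives the time, the measured TCP pose, the force and the opening at its end, in the units of the state.
- arm.state(): the state, without advancing time (a new reading comes with each control period).
- arm.read_camera(name): name is "scene" or "top" or "wrist"; returns a dict with "img" (400x640x3 uint8, red, green, blue), "fx", "fy", "cx", "cy" (pixels), "cam_to_world" (4x4, takes a point from camera to world coordinates). Camera axes: x right, y up, looking along -z (the intrinsics and any distortion apply to the point x, -y, -z); pixel columns grow to the right and rows downward; lengths in m; the calibration is good to about 2 mm. A picture is of the moment at which its call begins. There is no depth.
- arm.finish_job(): hands the job in, once; it reports no verdict.
The state is a dict: "time": time; "joint_positions": joint angles; "qvel": joint speeds; "joint_torque": joint torques, N m; "tool_pos": TCP position; "eef_rot": TCP orientation; "force": force on the tool from outside, world axes, zero at the start; "torque": the same for the moment, N m; "finger_gap": opening from 0.0 (shut) to 1.0 (fully open).
Only numpy, scipy, OpenCV 4.12 (cv2) and the standard library are available. Lean on these libraries where they do the work, as an engineer would, in place of code of your own. Each camera call takes 0.05 s, during which the arm holds its last target.

## Working session

There is one attempt and no reset: what is moved stays moved. The work goes in short steps, Python scripts to look and compute and a tool call to move; the robot and the scene stay as the last step left them, time stands still between calls to the robot, and variables do not carry over. Pictures are saved under pics/ and viewed, and the job is handed in when it is done.

Besides the shell and the picture viewer there is one more tool, called after "Request:" in YAML: its name, and indented under it one key for each argument. arm_command: Moves the arm, as the interface text tells. Its arguments: {"type":"object","properties":{"travel":{"type":"array","items":{"type":"array","items":{"type":"number"}}},"turn":{"type":"array","items":{"type":"array","items":{"type":"number"}}},"claw":{"type":"array","items":{"type":"number"}},"grip_force":{"type":"number"}},"required":["travel","turn","claw"]}

```bash
mkdir -p pics
cat > h.py <<'E'
from workcell import arm
import numpy as np, cv2
def snap(n,f):
    d=arm.read_camera(n); cv2.imwrite('pics/'+f,d['img'][:,:,::-1]); 
    np.savez('pics/'+f+'.npz',**{k:v for k,v in d.items() if k!='img'}); return d
def ray(d,u,v):
    T=np.array(d['cam_to_world']); r=np.array([(u-d['cx'])/d['fx'],-(v-d['cy'])/d['fy'],-1.])
    return T[:3,3],T[:3,:3]@r
def atz(d,u,v,z):
    o,r=ray(d,u,v); return o+r*(z-o[2])/r[2]
E
python3 - <<'E'
from h import *
for n in ['top','scene','wrist']:
    d=snap(n,n+'0.png'); print(n,{k:np.round(v,3).tolist() for k,v in d.items() if k!='img'})
print(arm.state())
E
```

```text
top {'fx': 386.7, 'fy': 386.7, 'cx': 317.122, 'cy': 201.006, 'cam_to_world': [[0.015, 0.987, -0.16, 0.41], [-1.0, 0.016, 0.008, 0.059], [0.01, 0.16, 0.987, 0.894], [0.0, 0.0, 0.0, 1.0]]}
scene {'fx': 371.833, 'fy': 371.833, 'cx': 317.961, 'cy': 199.262, 'cam_to_world': [[0.016, -0.849, 0.529, 1.074], [1.0, 0.013, -0.01, 0.068], [0.002, 0.529, 0.849, 0.907], [0.0, 0.0, 0.0, 1.0]]}
wrist {'fx': 305.567, 'fy': 305.567, 'cx': 318.731, 'cy': 205.398, 'cam_to_world': [[0.225, -0.938, -0.262, 0.062], [0.974, 0.217, 0.062, 0.576], [-0.001, -0.269, 0.963, 0.374], [0.0, 0.0, 0.0, 1.0]]}
{'time': 0.15, 'joint_positions': array([ 1.19350334e+00,  2.07282551e-01,  1.54260054e+00,  9.89689031e-06,
        1.39347341e+00, -1.50487511e-01]), 'qvel': array([ 9.47833376e-04, -2.36967154e-03, -3.68765893e-03, -5.60540106e-04,
        3.79721267e-05, -2.12777130e-04]), 'joint_torque': array([ 6.12084768e-04, -3.83512223e+01, -2.92037487e+01, -1.20737018e-04,
        6.71603135e-03,  1.15825421e-05]), 'tool_pos': array([0.12909953, 0.55977022, 0.24737134]), 'eef_rot': array([[ 2.24867102e-01,  9.74389220e-01, -6.58864700e-04],
       [ 9.74387885e-01, -2.24867901e-01, -1.63619283e-03],
       [-1.74244618e-03, -2.74063841e-04, -9.99998444e-01]]), 'force': array([-1.1788352 ,  0.21583339,  0.38366195]), 'torque': array([-0.0038498 , -0.02263596, -0.02285601]), 'finger_gap': 0.9983405673346036}
```

View pics/top0.png

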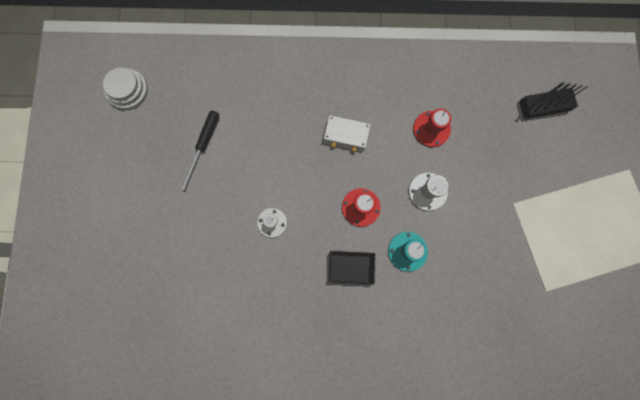

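View pics/scene0.png

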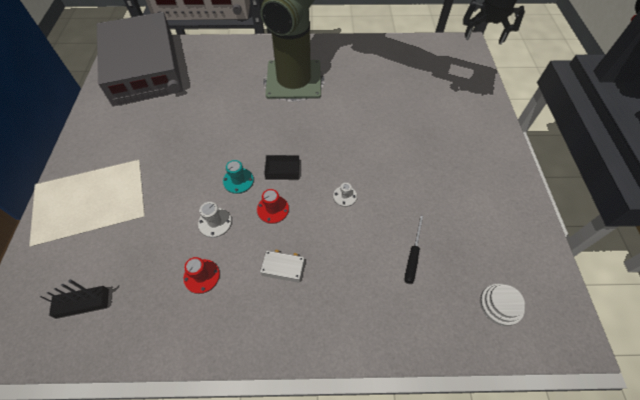

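The plain large pot is at about (429,191) in the top view with its cap at (437,184). The small pot is at (271,222). Red look-alikes stand at (433,127) and (361,207), and a turquoise one at (408,252). I'll zoom in and measure.

Run:
```python
import cv2,numpy as np
a=cv2.imread('pics/top0.png')[150:235,390:475]; b=cv2.imread('pics/scene0.png')[185:250,180:245]
a=cv2.resize(a,(400,400),interpolation=2); b=cv2.resize(b,(400,400),interpolation=2)
cv2.imwrite('pics/z0.png',np.hstack([a,b]))
```

```text
(no output)
```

View pics/z0.png

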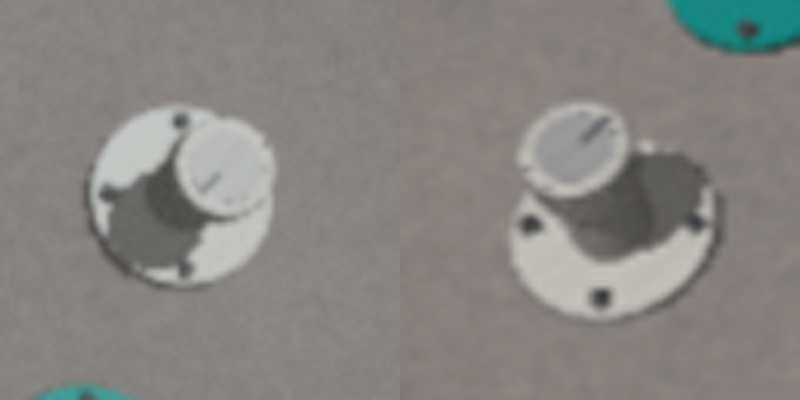

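Run:
```python
from h import *
t=dict(np.load('pics/top0.png.npz')); s=dict(np.load('pics/scene0.png.npz'))
print('flange',atz(t,428.7,191.4,.008), atz(s,180+.1625*216,185+.1625*223,.008))
o1,r1=ray(t,438,185.3);o2,r2=ray(s,208.4,209.05)
k=np.linalg.lstsq(np.c_[r1,-r2],o2-o1,rcond=None)[0]; print('tri',o1+k[0]*r1,o2+k[1]*r2)
for z in(.074,.077,.0785): print(atz(t,438,185.3,z),atz(s,208.4,209.05,z))
for n,u,v in[('red1',361,207),('red2',433,127),('turq',408,252),('small',271.5,222.5),('tub',352,268),('box',347,134)]: print(n,atz(t,u,v,.008))
st=arm.state();print(st['joint_positions'][5])
```

```text
flange [ 0.58082656 -0.2084405   0.008     ] [ 0.58086668 -0.20474608  0.008     ]
tri [ 0.58150153 -0.20854594  0.07591791] [ 0.58149359 -0.20636553  0.07520294]
[ 0.58190363 -0.20917338  0.074     ] [ 0.58078139 -0.20676258  0.074     ]
[ 0.58127467 -0.20819194  0.077     ] [ 0.58255755 -0.20577239  0.077     ]
[ 0.58096019 -0.20770122  0.0785    ] [ 0.58344563 -0.20527729  0.0785    ]
red1 [ 0.54142425 -0.04989908  0.008     ]
red2 [ 0.73850725 -0.22380126  0.008     ]
turq [ 0.43955522 -0.15669565  0.008     ]
small [0.50212146 0.15606381 0.008     ]
tub [ 0.40179317 -0.02903997  0.008     ]
box [ 0.71721889 -0.01703812  0.008     ]
-0.1504875106115603
```

Request:
arm_command:
  travel:
    - [2,-3.4,0]
    - [4,-6.8,0]
    - [6,-10.2,0]
    - [8,-13.6,0]
    - [10,-17,0]
    - [12,-20.4,0]
    - [14,-23.8,0]
    - [16,-27.2,0]
  turn:
    - [0,0,2.5]
    - [0,0,5]
    - [0,0,7.5]
    - [0,0,10]
    - [0,0,12.5]
    - [0,0,15]
    - [0,0,17.5]
    - [0,0,20]
  claw: [1,1,1,1,1,1,1,1]
  grip_force: 60

```text
time: 0.82
tool_pos: [0.2893, 0.286, 0.2472]
eef_rot: [[-0.125, 0.992, 0.0], [0.992, 0.125, -0.002], [-0.002, -0.0, -1.0]]
force: [0.7, 0.8, -0.0]
finger_gap: 0.996
```

Request:
arm_command:
  travel:
    - [2,-3.4,0]
    - [4,-6.8,0]
    - [6,-10.2,0]
    - [8,-13.6,0]
    - [10,-17,0]
    - [12,-20.4,0]
    - [14,-23.8,0]
    - [16,-27.2,0]
  turn:
    - [0,0,2.5]
    - [0,0,5]
    - [0,0,7.5]
    - [0,0,10]
    - [0,0,12.5]
    - [0,0,15]
    - [0,0,17.5]
    - [0,0,20]
  claw: [1,1,1,1,1,1,1,1]

```text
time: 1.48
tool_pos: [0.4497, 0.012, 0.2471]
eef_rot: [[-0.458, 0.889, 0.001], [0.889, 0.458, -0.001], [-0.002, -0.0, -1.0]]
force: [1.9, 1.3, 0.1]
finger_gap: 1.001
```

Request:
arm_command:
  travel:
    - [2,-3.4,0]
    - [4,-6.8,0]
    - [6,-10.2,0]
    - [8,-13.6,0]
    - [10,-17,0]
    - [12,-20.4,0]
    - [13.1,-21.9,0]
    - [13.1,-21.9,0]
  turn:
    - [0,0,3]
    - [0,0,6]
    - [0,0,9]
    - [0,0,12]
    - [0,0,14]
    - [0,0,16]
    - [0,0,17]
    - [0,0,17]
  claw: [1,1,1,1,1,1,1,1]

```text
time: 2.15
tool_pos: [0.5826, -0.2097, 0.2462]
eef_rot: [[-0.693, 0.721, 0.001], [0.721, 0.693, -0.004], [-0.003, -0.002, -1.0]]
force: [-0.5, 1.2, 0.3]
finger_gap: 1.002
```

Run:
```python
from h import *
d=snap('wrist','w1.png');st=arm.state();print(st['joint_positions'],st['tool_pos'],st['time'])
T=np.array(d['cam_to_world']);
for z in (.074,.0775): 
    p=np.linalg.inv(T)@np.array([.581,-.2075,z,1]); print(d['cx']+d['fx']*p[0]/-p[2], d['cy']-d['fy']*p[1]/-p[2])
```

```text
[-4.81738340e-01  2.97161673e-01  1.43413840e+00 -1.82942079e-03
  1.41015040e+00 -2.82013964e+00] [ 0.58151394 -0.20736753  0.24602414] 2.2
320.57874011658595 191.1571071660457
320.5919095229043 191.94785587244456
```

View pics/w1.png

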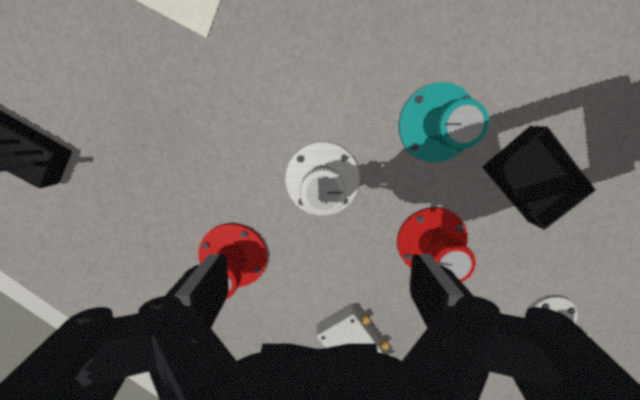

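The cap's top sits at about (322,190), where I predicted (320.6,191.5), so the position is good to about 1 mm. Joint 6 is right at its limit, so I'll turn back 6° while descending.

Request:
arm_command:
  travel:
    - [0,0,-3]
    - [0,0,-6]
    - [0,0,-9]
    - [0,0,-12]
    - [0,0,-15]
    - [0,0,-17.2]
    - [0,0,-18.2]
    - [0,0,-18.2]
  turn:
    - [0,0,-2]
    - [0,0,-4]
    - [0,0,-6]
    - [0,0,-6]
    - [0,0,-6]
    - [0,0,-6]
    - [0,0,-6]
    - [0,0,-6]
  claw: [1,1,1,1,1,1,1,1]

```text
time: 2.87
tool_pos: [0.5786, -0.2049, 0.0609]
eef_rot: [[-0.617, 0.787, -0.007], [0.787, 0.617, 0.002], [0.006, -0.005, -1.0]]
force: [-0.4, 0.1, -0.9]
finger_gap: 1.0
```

Run:
```python
from h import *
d=snap('wrist','w2.png');st=arm.state();print(st['joint_positions'],st['tool_pos'],st['time'],st['force'],st['torque'])
snap('scene','s2.png')
```

```text
[-4.80582872e-01  4.95602553e-01  1.57193467e+00 -1.89566418e-03
  1.07727755e+00 -2.71478315e+00] [ 0.58033682 -0.20591107  0.06313951] 2.9167 [-0.21490283  0.50055718  0.74882979] [-0.05355919 -0.04431059  0.02327961]
```

View pics/w2.png

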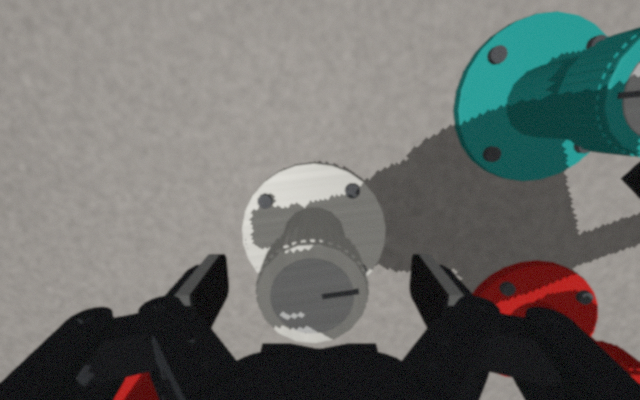

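Run:
```python
from h import *
d=dict(np.load('pics/w2.png.npz'))
for z in(.0765,.0775,.0785): print(atz(d,312,295,z), np.linalg.norm(atz(d,257,292,z)-atz(d,368,292,z)))
a=cv2.imread('pics/w2.png')[220:360,220:400];cv2.imwrite('pics/w2z.png',cv2.resize(a,(720,560),interpolation=2))
print(arm.state()['tool_pos'],arm.state()['eef_rot'])
```

```text
[ 0.58024817 -0.20566578  0.0765    ] 0.04537037874112602
[ 0.5797498  -0.20603342  0.0775    ] 0.04496170724131698
[ 0.57925143 -0.20640105  0.0785    ] 0.04455303574150789
[ 0.58184386 -0.20686569  0.0649292 ] [[-6.16362363e-01  7.87462639e-01 -1.71913081e-04]
 [ 7.87461470e-01  6.16361039e-01 -1.87167002e-03]
 [-1.36790969e-03 -1.28900189e-03 -9.99998234e-01]]
```

View pics/w2z.png

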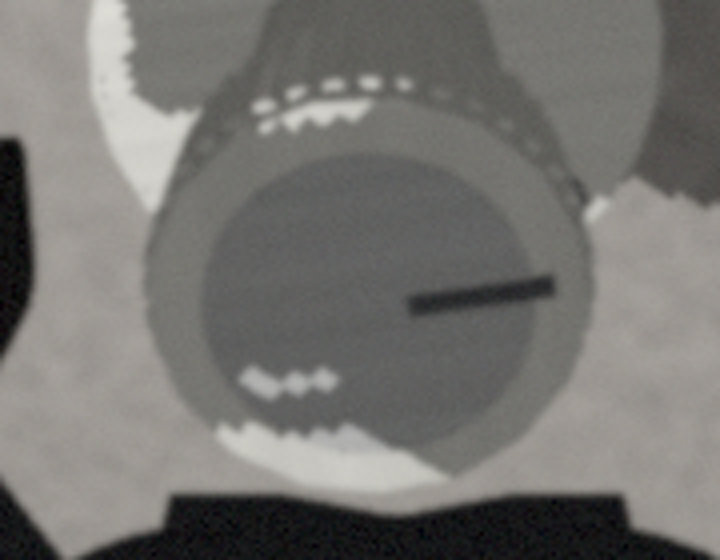

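Run:
```python
from h import *
d=snap('wrist','w3.png');st=arm.state();print(st['tool_pos'],st['time'],st['qvel'])
T=np.array(d['cam_to_world']);print(T[:3,0],T[:3,3])
g=st['tool_pos']; 
for P in (g,):
    p=np.linalg.inv(T)@np.array([*P[:2],.0775,1]); print('axis px at cap top',d['cx']+d['fx']*p[0]/-p[2], d['cy']-d['fy']*p[1]/-p[2])
a=cv2.imread('pics/w3.png')[180:380,160:460];cv2.imwrite('pics/w3z.png',cv2.resize(a,(780,520),interpolation=2))
```

```text
[ 0.58273661 -0.20748808  0.06600492] 3.0167 [-0.00409993 -0.01249092 -0.01823585 -0.00127453 -0.00229962  0.00050137]
[-6.15854786e-01  7.87859669e-01 -1.54788865e-04] [ 0.52720602 -0.24797849  0.19134688]
axis px at cap top 313.29230454661035 290.1029342670993
```

View pics/w3z.png

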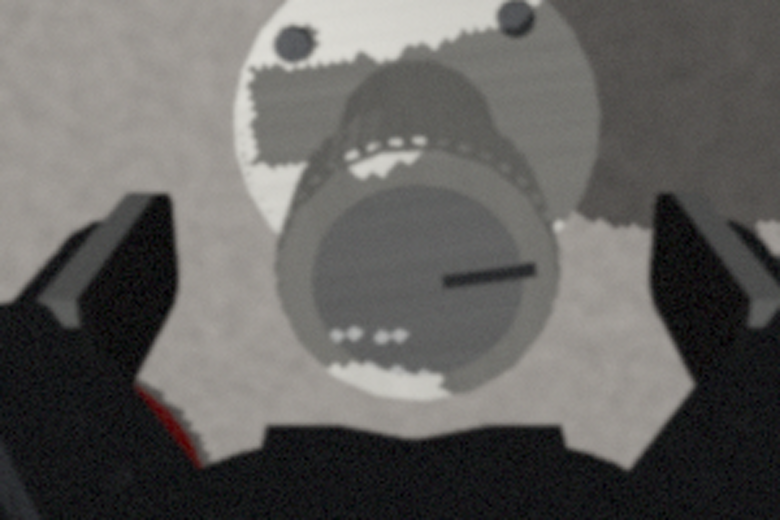

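The jaws are centred on the cap laterally (cap centre column 320.8, jaws 319.6). I'll shift slightly and grip.

Request:
arm_command:
  travel:
    - [-0.1,-0.05,-0.3]
    - [-0.1,-0.05,-0.3]
    - [-0.1,-0.05,-0.3]
    - [-0.1,-0.05,-0.3]
    - [-0.1,-0.05,-0.3]
    - [-0.1,-0.05,-0.3]
    - [-0.1,-0.05,-0.3]
    - [-0.1,-0.05,-0.3]
  turn:
    - [0,0,0]
    - [0,0,0]
    - [0,0,0]
    - [0,0,0]
    - [0,0,0]
    - [0,0,0]
    - [0,0,0]
    - [0,0,0]
  claw: [1,-1,-1,-1,-1,-1,-1,-1]
  grip_force: 60

```text
time: 3.68
tool_pos: [0.581, -0.2068, 0.0641]
eef_rot: [[-0.616, 0.788, -0.0], [0.788, 0.616, -0.001], [-0.0, -0.001, -1.0]]
force: [-4.0, 3.7, 7.1]
finger_gap: 0.52
```

```bash
cat > s.py <<'E'
from h import *
st=arm.state();R=st['eef_rot']
print('t',st['time'],'q',np.round(st['joint_positions'],3),'p',np.round(st['tool_pos']*1e3,2),'yaw',np.degrees(np.arctan2(R[1,0],R[0,0])).round(2),'F',st['force'].round(1),'Ftool',(R.T@st['force']).round(1),'M',st['torque'].round(3),'gap',round(st['finger_gap'],3), 'qv',abs(st['qvel']).max().round(3))
E
python3 s.py
```

```text
t 3.6833 q [-4.820e-01  4.940e-01  1.572e+00 -1.000e-03  1.075e+00 -2.716e+00] p [ 580.99 -206.85   64.06] yaw 128.03 F [-4.   3.7  7.1] Ftool [ 5.4 -0.9 -7.1] M [0.643 0.717 0.038] gap 0.52 qv 0.003
```

Gripped, with an opening of 0.52 (about 45 mm). Now I'll screw it down, following the thread.

Request:
arm_command:
  travel:
    - [0,0,-0.01]
    - [0,0,-0.02]
    - [0,0,-0.035]
    - [0,0,-0.045]
    - [0,0,-0.055]
    - [0,0,-0.07]
    - [0,0,-0.08]
    - [0,0,-0.08]
  turn:
    - [0,0,-7]
    - [0,0,-14]
    - [0,0,-21]
    - [0,0,-28]
    - [0,0,-35]
    - [0,0,-42]
    - [0,0,-48]
    - [0,0,-48]
  claw: [-1,-1,-1,-1,-1,-1,-1,-1]

```text
time: 4.35
tool_pos: [0.5809, -0.2068, 0.0634]
eef_rot: [[0.175, 0.985, -0.001], [0.985, -0.175, -0.0], [-0.0, -0.001, -1.0]]
force: [-0.7, 0.5, 0.5]
finger_gap: 0.519
```

```bash
python3 s.py;python3 - <<'E'
from h import *
snap('wrist','w4.png')
E
python3 s.py
```

```text
t 4.35 q [-4.820e-01  4.950e-01  1.572e+00 -1.000e-03  1.075e+00 -1.877e+00] p [ 580.93 -206.76   63.39] yaw 79.94 F [-0.7  0.5  0.5] Ftool [ 0.4 -0.8 -0.5] M [ 0.076  0.056 -0.113] gap 0.519 qv 0.133
t 4.4 q [-0.482  0.495  1.572 -0.     1.075 -1.88 ] p [ 580.93 -206.74   63.41] yaw 80.13 F [-0.7  0.8  0.8] Ftool [ 0.7 -0.8 -0.8] M [ 0.045  0.115 -0.135] gap 0.522 qv 0.03
```

View pics/w4.png

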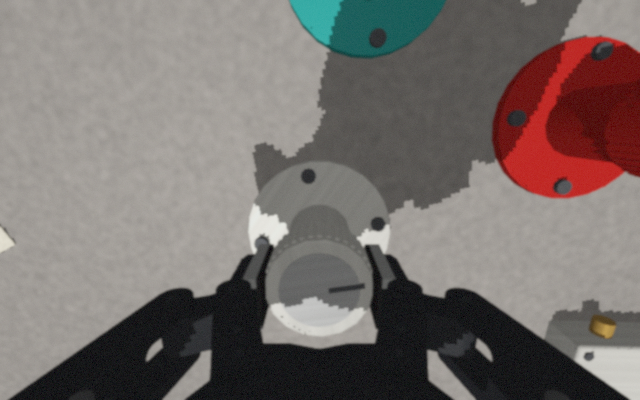

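The index line, at about (347,289), turns with the gripper, and the moment is about −0.13 N m, which matches thread friction. I'll continue.

Request:
arm_command:
  travel:
    - [0,0,-0.01]
    - [0,0,-0.02]
    - [0,0,-0.035]
    - [0,0,-0.045]
    - [0,0,-0.055]
    - [0,0,-0.07]
    - [0,0,-0.08]
    - [0,0,-0.09]
  turn:
    - [0,0,-7]
    - [0,0,-14]
    - [0,0,-21]
    - [0,0,-28]
    - [0,0,-35]
    - [0,0,-42]
    - [0,0,-49]
    - [0,0,-56]
  claw: [-1,-1,-1,-1,-1,-1,-1,-1]

```text
time: 5.07
tool_pos: [0.581, -0.2067, 0.0625]
eef_rot: [[0.914, 0.407, -0.0], [0.407, -0.914, 0.001], [-0.0, -0.001, -1.0]]
force: [-0.3, 0.6, -0.5]
finger_gap: 0.521
```

```bash
python3 s.py
```

```text
t 5.0667 q [-0.482  0.497  1.572  0.     1.074 -0.901] p [ 580.96 -206.7    62.48] yaw 23.99 F [-0.3  0.6 -0.5] Ftool [-0.  -0.7  0.5] M [ 0.046 -0.005  0.148] gap 0.521 qv 1.45
```

Request:
arm_command:
  travel:
    - [0,0,-0.01]
    - [0,0,-0.02]
    - [0,0,-0.03]
    - [0,0,-0.04]
    - [0,0,-0.04]
  turn:
    - [0,0,-6]
    - [0,0,-12]
    - [0,0,-18]
    - [0,0,-24]
    - [0,0,-24]
  claw: [-1,-1,-1,-1,-1]

```text
time: 5.48
tool_pos: [0.581, -0.2067, 0.0621]
eef_rot: [[1.0, 0.0, -0.0], [0.0, -1.0, 0.001], [-0.0, -0.001, -1.0]]
force: [-0.1, 0.6, -0.1]
finger_gap: 0.52
```

```bash
python3 s.py
```

```text
t 5.4833 q [-4.820e-01  4.970e-01  1.572e+00  1.000e-03  1.073e+00 -4.830e-01] p [ 580.99 -206.69   62.1 ] yaw 0.02 F [-0.1  0.6 -0.1] Ftool [-0.1 -0.6  0.1] M [ 0.042 -0.032 -0.218] gap 0.52 qv 0.121
```

Request:
arm_command:
  travel:
    - [0,0,-0.005]
    - [0,0,-0.01]
    - [0,0,-0.015]
    - [0,0,-0.02]
    - [0,0,-0.025]
    - [0,0,-0.03]
    - [0,0,-0.035]
    - [0,0,-0.035]
  turn:
    - [0,0,-3]
    - [0,0,-6]
    - [0,0,-9]
    - [0,0,-12]
    - [0,0,-15]
    - [0,0,-18]
    - [0,0,-21]
    - [0,0,-21]
  claw: [-1,-1,-1,-1,-1,-1,-1,-1]

```text
time: 6.15
tool_pos: [0.581, -0.2067, 0.0617]
eef_rot: [[0.935, -0.355, 0.0], [-0.355, -0.935, 0.001], [0.0, -0.001, -1.0]]
force: [0.1, 0.1, -0.1]
finger_gap: 0.521
```

```bash
python3 s.py
```

```text
t 6.15 q [-4.820e-01  4.970e-01  1.573e+00  1.000e-03  1.072e+00 -1.200e-01] p [ 581.02 -206.69   61.73] yaw -20.79 F [ 0.1  0.1 -0.1] Ftool [ 0.1 -0.1  0.1] M [ 0.065  0.016 -0.073] gap 0.521 qv 0.047
```

Request:
arm_command:
  travel:
    - [0,0,-0.007]
    - [0,0,-0.013]
    - [0,0,-0.02]
    - [0,0,-0.027]
    - [0,0,-0.033]
    - [0,0,-0.04]
    - [0,0,-0.047]
    - [0,0,-0.047]
  turn:
    - [0,0,-4]
    - [0,0,-8]
    - [0,0,-12]
    - [0,0,-16]
    - [0,0,-20]
    - [0,0,-24]
    - [0,0,-28]
    - [0,0,-28]
  claw: [-1,-1,-1,-1,-1,-1,-1,-1]

```text
time: 6.82
tool_pos: [0.581, -0.2067, 0.0613]
eef_rot: [[0.661, -0.751, 0.001], [-0.751, -0.661, 0.001], [0.0, -0.001, -1.0]]
force: [0.4, -0.8, 0.4]
finger_gap: 0.521
```

```bash
python3 s.py
```

```text
t 6.8167 q [-4.820e-01  4.980e-01  1.573e+00  1.000e-03  1.070e+00  3.660e-01] p [ 581.01 -206.69   61.26] yaw -48.64 F [ 0.4 -0.8  0.4] Ftool [ 0.8  0.2 -0.4] M [ 0.017  0.032 -0.109] gap 0.521 qv 0.07
```

Request:
arm_command:
  travel:
    - [0,0,-0.007]
    - [0,0,-0.013]
    - [0,0,-0.02]
    - [0,0,-0.027]
    - [0,0,-0.033]
    - [0,0,-0.033]
  turn:
    - [0,0,-4]
    - [0,0,-8]
    - [0,0,-12]
    - [0,0,-16]
    - [0,0,-20]
    - [0,0,-20]
  claw: [-1,-1,-1,-1,-1,-1]

```text
time: 7.32
tool_pos: [0.5805, -0.2069, 0.0611]
eef_rot: [[0.372, -0.928, -0.001], [-0.928, -0.372, -0.001], [0.001, 0.001, -1.0]]
force: [-2.7, -0.2, 2.6]
finger_gap: 0.521
```

```bash
python3 s.py
```

```text
t 7.3167 q [-0.482  0.498  1.574 -0.002  1.07   0.708] p [ 580.51 -206.93   61.13] yaw -68.16 F [-2.7 -0.2  2.6] Ftool [-0.8  2.6 -2.6] M [-0.129  0.358  1.463] gap 0.521 qv 0.055
```

The moment jumped to +1.46 N m at yaw −68°, so the cap has reached the stop. I'll hold there briefly and look for slip.

Request:
arm_command:
  travel:
    - [0,0,0]
    - [0,0,0]
    - [0,0,0]
  turn:
    - [0,0,-2]
    - [0,0,-2]
    - [0,0,-2]
  claw: [-1,-1,-1]

```text
time: 7.57
tool_pos: [0.5805, -0.2069, 0.0612]
eef_rot: [[0.344, -0.939, -0.001], [-0.939, -0.344, -0.001], [0.001, 0.001, -1.0]]
force: [-1.2, -0.5, 0.4]
finger_gap: 0.52
```

```bash
python3 s.py;python3 - <<'E'
from h import *
snap('wrist','w5.png');snap('scene','s5.png')
a=[cv2.resize(cv2.imread(f'pics/w{i}.png')[220:360,240:400],(400,350),interpolation=2) for i in(4,5)]
cv2.imwrite('pics/w5z.png',np.hstack(a))
E
```

```text
t 7.5667 q [-0.482  0.498  1.574 -0.002  1.07   0.739] p [ 580.49 -206.94   61.19] yaw -69.9 F [-1.2 -0.5  0.4] Ftool [ 0.   1.3 -0.4] M [0.023 0.109 0.961] gap 0.52 qv 0.016
```

View pics/w5z.png

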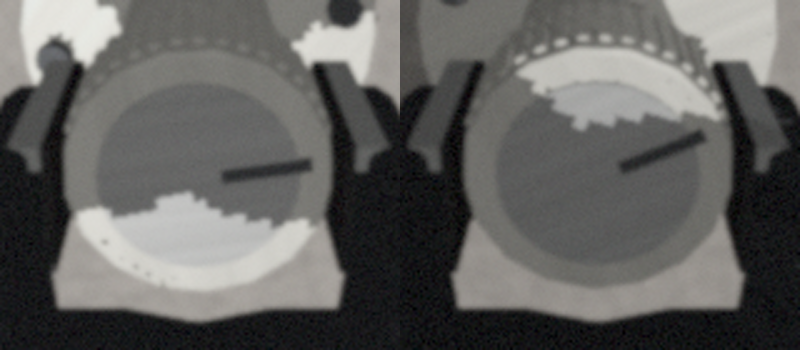

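The index line tilted about 13° relative to the jaws (8° before, 21° now), so the pads slipped a little once the cap hit the stop. Next I'll back off 91°, rising about 1.5 mm.

Request:
arm_command:
  travel:
    - [0,0,0.01]
    - [0,0,0.02]
    - [0,0,0.03]
    - [0,0,0.04]
    - [0,0,0.05]
    - [0,0,0.06]
    - [0,0,0.07]
    - [0,0,0.08]
  turn:
    - [0,0,6]
    - [0,0,12]
    - [0,0,18]
    - [0,0,24]
    - [0,0,30]
    - [0,0,36]
    - [0,0,42]
    - [0,0,48]
  claw: [-1,-1,-1,-1,-1,-1,-1,-1]

```text
time: 8.33
tool_pos: [0.5808, -0.2073, 0.062]
eef_rot: [[0.928, -0.372, 0.002], [-0.372, -0.928, -0.001], [0.002, 0.0, -1.0]]
force: [0.6, -0.6, -0.3]
finger_gap: 0.522
```

```bash
python3 s.py
```

```text
t 8.3333 q [-0.483  0.496  1.574 -0.     1.069 -0.102] p [ 580.77 -207.25   61.96] yaw -21.82 F [ 0.6 -0.6 -0.3] Ftool [0.8 0.4 0.3] M [-0.053  0.006 -0.11 ] gap 0.522 qv 1.245
```

Request:
arm_command:
  travel:
    - [0,0,0.01]
    - [0,0,0.02]
    - [0,0,0.03]
    - [0,0,0.04]
    - [0,0,0.05]
    - [0,0,0.06]
    - [0,0,0.07]
    - [0,0,0.07]
  turn:
    - [0,0,6]
    - [0,0,12]
    - [0,0,18]
    - [0,0,24]
    - [0,0,30]
    - [0,0,36]
    - [0,0,43]
    - [0,0,43]
  claw: [-1,-1,-1,-1,-1,-1,-1,-1]

```text
time: 9.0
tool_pos: [0.5811, -0.2073, 0.0627]
eef_rot: [[0.932, 0.362, 0.003], [0.362, -0.932, 0.001], [0.003, 0.0, -1.0]]
force: [0.8, 0.9, -1.6]
finger_gap: 0.521
```

Request:
arm_command:
  travel:
    - [0,0,0]
    - [0,0,0]
    - [0,0,0]
  turn:
    - [0,0,0]
    - [0,0,0]
    - [0,0,0]
  claw: [-1,-1,-1]

```text
time: 9.25
tool_pos: [0.5811, -0.2072, 0.0627]
eef_rot: [[0.933, 0.36, 0.003], [0.36, -0.933, 0.001], [0.003, -0.0, -1.0]]
force: [-0.5, 0.6, -0.1]
finger_gap: 0.522
```

```bash
python3 s.py;python3 - <<'E'
from h import *
snap('wrist','w6.png');snap('scene','s6.png');snap('top','t6.png')
a=[cv2.resize(cv2.imread(f'pics/w{i}.png')[220:360,240:400],(400,350),interpolation=2) for i in(5,6)]
cv2.imwrite('pics/w6z.png',np.hstack(a))
E
```

```text
t 9.25 q [-0.484  0.495  1.574  0.003  1.07  -0.854] p [ 581.14 -207.24   62.66] yaw 21.11 F [-0.5  0.6 -0.1] Ftool [-0.2 -0.7  0.1] M [-0.026  0.141  0.039] gap 0.522 qv 0.006
```

View pics/w6z.png

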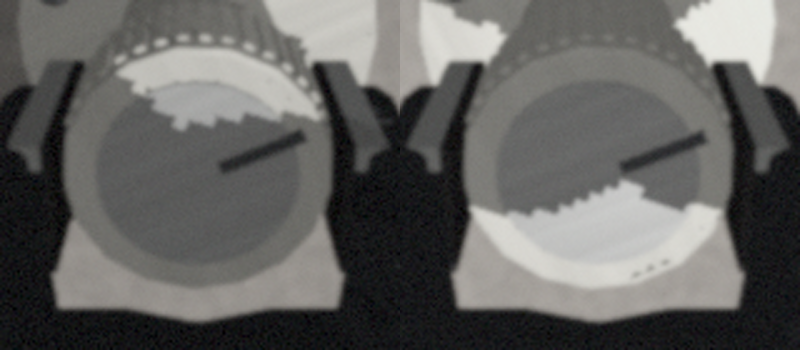

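View pics/s6.png

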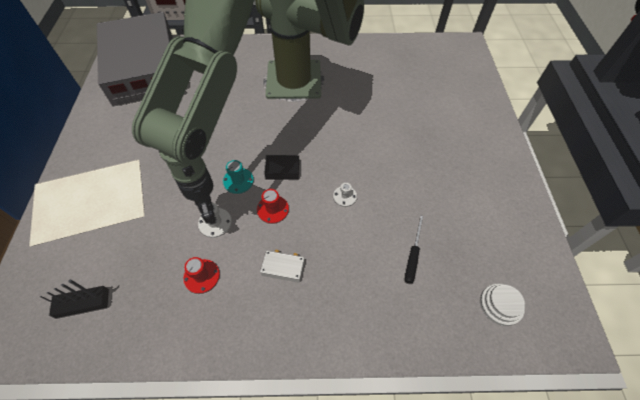

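The index line sits at the same place between the jaws as at the stop, about (262,152) in the left crop and (662,152) in the right. The cap therefore followed the full 91°. The loose items haven't moved. I'll hand the job in.

```bash
python3 - <<'E'
from h import *
print(arm.finish_job())
E
python3 s.py
```

```text
the job is handed in; nothing more can be done
None
the job is handed in; nothing more can be done
```

I screwed the larger pot's cap down to its stop and backed it off 91° (about 1.59 rad). I handed the job in at about 9.4 s of the 54 s allowed, with the arm still gripping the cap. It was all done in one 60 N grasp.

- **Stop:** the moment about the cap's axis rose from about 0.1 N m to 1.46 N m. By then the tool had turned about 197°, and I held the cap against the stop.
- **Slip at the stop:** by the index line, the pads slipped about 13° on the cap once it hit the stop. I measured the back-off from the bottomed pose, so this doesn't affect the setting.
- **Back-off:** the index line kept its place between the jaws, so the cap followed the whole turn. The tool rose 1.5 mm, which fits the thread.
- **At hand-in:** the joints were practically still and the tool force was about 1 N. The jaws were holding the cap at an opening of 0.52.
- **Bystanders:** the box, tub, screwdriver, small pot and look-alikes look unmoved in the last scene picture. I didn't measure the small cap's turn, but the arm never went near it.
- **Check that disagreed:** the moment reading during turning was noisy and sometimes had the wrong sign, so I relied only on the clear jump at the stop.

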